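# Take the big measuring cup off its hook and tare it on the scale

## Task

Lift the largest of the three steel measuring cups up and off its hook on the drying rack, and stand it gently, upright, in the middle of the scale's platter. Once you have let go of it and it stands still, press the scale's round tare key and let it come back up. Leave the other two cups hanging and do not disturb the spray bottle or the tub.

Things in the scene. Friction and masses are not known exactly. Their poses are not given: they have to be found in the camera images.
- cup_large_center (a point): Centre (axis, half-way up) of the largest cup: plain steel, straight-sided, open top, outer diameter 62 mm, height 90 mm, wall 3 mm, about 0.18 kg. z up out of the mouth, +x to the hanging strap on its back: a closed flat loop 32 mm wide, 8 to 20 mm below the rim, standing 15 mm off the cup, slot 12 x 26 mm. It hangs upright on any one of the rack's hooks, rim about 160 mm above the table.
- cup_medium_center (a point): Centre of the medium cup, same kind, diameter 52 mm, height 68 mm, rim at 160 mm too. Hangs on another hook and stays there.
- cup_small_center (a point): Centre of the small cup, same kind, diameter 42 mm, height 50 mm, rim at 160 mm too. Hangs on the remaining hook and stays there.
- rack: Fixed steel rack, origin at the centre of its underside, z up, cups hang on its -x side. Tray 150 x 420 mm, 14 mm high. Upturned flat hooks at y = -120, 0, 120 mm: a tongue 14 mm wide at x = 28 to 33 mm stands 18 mm up through the cup's strap (a cup must rise straight up over 18 mm before moving sideways). Behind: bar at x = 47 to 52 mm; posts at y = +-195 mm, x = 53 mm. Top of all 158 mm.
- platter (a point): Middle of the upper face of the scale's flat steel platter: 190 mm (x) by 234 mm (y), 74 mm above the table. Axes are the scale's: z up, -x towards its front with the key panel. The scale, 280 mm (x) by 240 mm (y), is fixed.
- tare_top (a point): Middle of the top of the round white tare key (24 mm diameter) on the sloping panel in front of the platter, at the -y end of the panel; two small flat square keys and the display lie beside it. Its z axis is the panel's normal (12 degrees off vertical, leaning to the scale's front); the key is pressed along -z and stands 9 mm above its black bezel.
- tare (a joint): Travel of the tare key, 0 = up, 0.005 m = fully down; sprung, needs about 4 N; it counts as pressed from 0.0035 m.
- spray_bottle: White spray bottle, 76 mm diameter, 209 mm high, origin at the centre of its underside. Stays where it is.
- tub: Lidded clear tub of grain, 98 mm diameter, 124 mm high, origin at the centre of its underside. Stays where it is.

How it is judged (in metres and radians):
On the way, in this order (a step that is already met when the one before it is completed fails the run):
1. the large cup is held, raised clear of its hook (z of cup_large_center in the frame of rack above 0.134 m and contact force between cup_large and rack below 0.05 N and contact force between cup_large and the fingers above 0.2 N), for 0.1 s.
2. the large cup stands still and upright in the middle of the platter, let go (horizontal distance between cup_large_center and platter below 0.035 m and z of cup_large_center in the frame of platter between 0.042 and 0.048 m and angle between cup_large_center's own z axis and vertical below 0.06 rad and linear speed of cup_large below 0.02 m/s and contact force between cup_large and the arm below 0.1 N and contact force between cup_large and the fingers below 0.1 N), for 0.2 s.
3. the tare key is pressed while the cup stands there alone (value of joint tare above 0.0035 m and horizontal distance between cup_large_center and platter below 0.035 m and angle between cup_large_center's own z axis and vertical below 0.06 rad and contact force between cup_large and the fingers below 0.1 N and contact force between cup_large and the arm below 0.1 N), for 0.05 s.
At the end, for the whole second after the job is handed in: The large cup stands at rest, upright (within 3.4 degrees) on the platter, its axis within 35 mm of the platter's middle; the tare key has been pressed after that and is up again; the other two cups hang where they were (within 15 mm) and the spray bottle and tub have not been moved (30 mm) (horizontal distance between cup_large_center and platter below 0.035 m and z of cup_large_center in the frame of platter between 0.042 and 0.048 m and angle between cup_large_center's own z axis and vertical below 0.06 rad and linear speed of cup_large below 0.02 m/s and value of joint tare below 0.0015 m and distance of each of cup_medium_center, cup_small_center from where it was at the start of the episode below 0.015 m and distance of each of spray_bottle, tub from where it was at the start of the episode below 0.03 m); the robot touches nothing.
It fails at once if the large cup is dropped or thrown: it moves faster than 0.5 m/s while not held (linear speed of cup_large above 0.5 m/s and contact force between cup_large and the fingers below 0.05 N).
It fails at once if the large cup is slammed or pushed onto the scale with more than 60 N (contact force between cup_large and scale above 60 N).
It fails at once if another cup is knocked off or shifted by more than 40 mm (distance of any of cup_medium_center, cup_small_center from where it was at the start of the episode above 0.04 m).
It fails at once if the spray bottle or the tub is knocked over (angle between any of spray_bottle, tub's own z axis and vertical above 0.3 rad).
It also fails if it takes over 50 s, if anything falls off the work surface, if the arm or the gripper's body presses on something with over 40 N, if the wrist force passes 120 N, or if a joint passes its speed limit or range.

## Robot

A 6-joint arm with a two-finger parallel gripper is mounted at the origin on the work surface. World frame = base frame: x ahead of the robot, y to its left, z up, the work surface at z = 0. Lengths are in mm, angles in rad, forces in N, time in s.
With the tool pointing down it reaches from about 350 to 850 mm from the base axis. Payload 8.1 kg.
Tool frame: the origin (TCP) lies midway between the tips of the shut fingers; the grasp point (between the pads) lies 19 mm behind it; x points along the fingers, z is the direction in which the jaws open and shut, and the axes are right-handed (so a half turn about x gives the same grasp; the last joint's range is limited). The gripper opens to 93 mm and grips with 3 to 60 N. Pads are 15 mm wide; open, the fingers measure 128 mm over their backs; the gripper's body (75 mm by 188 mm) begins 65 mm behind the grasp point.
Start: joints at [1.148, 0.13, 1.488, -0, 1.523, -0.085], TCP at [198.826, 566.104, 218.635] pointing down, gripper open.
Joint ranges: [-2.96, 2.96], [-0.89, 2.26], [0.02, 2.5], [-1.34, 4.48], [0, 2.73], [-2.66, 2.66]. Speed limits (rad/s): [2.39, 2.39, 2.79, 3.14, 3.14, 3.14].

## Interface

Orientations are given as a 3x3 rotation matrix whose columns are the frame's x, y, z axes.
In Python, from workcell import telemetry, get_image, ticket gives the robot as it stands.
- The arm moves only by the tool step_arm, never from a script. Its argument "increments" is a list of rows, each an object with "hand": the opening, from -1 (shut) to 1 (fully open); "delta_pos": the shift along the tool's x, y, z in mm, a list of three; "twist": the turn about the tool's x in units of 10 degrees (1.0 is 10 degrees). In form: [{"hand": hand, "delta_pos": [x, y, z], "twist": twist}, ...]. A call has 1 to 12 rows; each row is the pose to reach, as a shift and turn from the pose commanded when the call began, along the tool's axes at that moment; what a row does not reach only later rows make up. A row lasts 1/8 s, in which the tool goes at most 62.5 mm and 10.7 degrees, less where a joint would pass 70% of its speed; a pose out of reach is approached as far as the arm can. A call with a gripper value outside its range is refused whole. The fingers move at their own pace and stop on an object; "newtons" is the grip in N (left out, the last holds). Time passes only in rows, so rows that repeat a pose let the fingers close. It gives the time, the measured TCP pose, the force and the opening at its end, in the units of the state.
- telemetry.observe(): the state, without advancing time (a new reading comes with each control period).
- get_image(name): name is "side" or "top" or "wrist"; returns a dict with "image" (420x560x3 uint8, red, green, blue), "z_map" (420x560 float32, mm along the optical axis (not along the pixel's ray), 0 where there is no reading), "fx", "fy", "cx", "cy" (pixels), "dist_coeffs" ([k1, k2, p1, p2, k3] as OpenCV has them; the pictures are not rectified), "world_from_camera" (4x4, takes a point from camera to world coordinates). Camera axes: x right, y down, z forward; pixel columns grow to the right and rows downward; lengths in mm; the calibration is good to about 2 mm. A picture is of the moment at which its call begins.
- ticket.close_job(): hands the job in, once; it reports no verdict.
The state is a dict: "clock": time; "joint_pos": joint angles; "qvel": joint speeds; "tau": joint torques, N m; "tool_pos": TCP position; "ee_rot": TCP orientation; "force": force on the tool from outside, world axes, zero at the start; "moment": the same for the moment, N m; "grip_width": finger opening in mm.
Only numpy, scipy, OpenCV 4.12 (cv2) and the standard library are available. Lean on these libraries where they do the work, as an engineer would, in place of code of your own. Each camera call takes 0.05 s, during which the arm holds its last target. There are 200 camera calls.

## Working session

There is one attempt and no reset: what is moved stays moved. The work goes in short steps, Python scripts to look and compute and a tool call to move; the robot and the scene stay as the last step left them, time stands still between calls to the robot, and variables do not carry over. Pictures are saved under pics/ and viewed, about 8 in all and at most 12, crops included, and the job is handed in when it is done.

Besides the shell and the picture viewer there is one more tool, called by a JSON object that holds its "fn" and its "kwargs". step_arm: Moves the arm, as the interface text tells. Its arguments: {"type":"object","properties":{"increments":{"type":"array"},"newtons":{"type":"number"}},"required":["increments"]}

```bash
mkdir -p pics; cat > h.py <<'E'
import numpy as np, cv2
from workcell import telemetry, get_image, ticket
def cloud(d):
    z=d["z_map"]; h,w=z.shape
    K=np.array([[d["fx"],0,d["cx"]],[0,d["fy"],d["cy"]],[0,0,1.]])
    u,v=np.meshgrid(np.arange(w),np.arange(h))
    p=cv2.undistortPoints(np.stack([u,v],-1).reshape(-1,1,2).astype(np.float64),K,np.array(d["dist_coeffs"],float)).reshape(h,w,2)
    P=np.concatenate([p*z[...,None],z[...,None]],-1)
    T=np.array(d["world_from_camera"]); P=P@T[:3,:3].T+T[:3,3]
    P[z<=0]=np.nan
    return P
E
python3 - <<'E'
from h import *
for n in("top","side"):
    d=get_image(n); P=cloud(d); np.savez(""+n+".npz",P=P,im=d["image"])
    cv2.imwrite(f"pics/{n}0.png",d["image"][...,::-1]); print(n,np.round(d["world_from_camera"],2).tolist(),d["fx"],np.isfinite(P[...,0]).mean())
s=telemetry.observe(); print(s)
E
```

```text
top [[-0.01, -1.0, 0.04, 547.94], [-1.0, 0.01, -0.0, -20.48], [-0.0, -0.04, -1.0, 1257.41], [0.0, 0.0, 0.0, 1.0]] 466.2158394386532 0.9959353741496598
side [[0.76, -0.46, 0.45, 205.74], [-0.65, -0.56, 0.52, -473.86], [0.02, -0.69, -0.73, 752.23], [0.0, 0.0, 0.0, 1.0]] 400.17892530774606 0.9959821428571428
{'clock': 0.1, 'joint_pos': array([ 1.14760386e+00,  1.31077669e-01,  1.48918287e+00, -1.26029611e-05,
        1.52294977e+00, -8.54050785e-02]), 'qvel': array([-0.00254936, -0.00234314, -0.00037053,  0.00030782, -0.00029371,
        0.00034122]), 'tau': array([ 4.49150612e-04, -5.61334848e+01, -4.93100739e+01,  7.69189093e-02,
        2.90845265e-02, -7.34388345e-05]), 'tool_pos': array([198.62002202, 565.64055403, 217.69022047]), 'ee_rot': array([[-6.52851441e-04, -9.43490398e-01,  3.31399220e-01],
       [-1.48012293e-03,  3.31399839e-01,  9.43489245e-01],
       [-9.99998692e-01,  1.25446730e-04, -1.61283663e-03]]), 'force': array([ 0.65324077,  0.32335211, -0.1882864 ]), 'moment': array([0.03253508, 0.00343453, 0.00956396]), 'grip_width': 93.1165160913926}
```

View pics/top0.png

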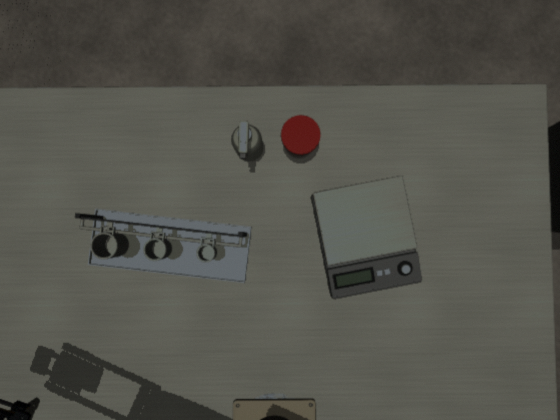

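View pics/side0.png

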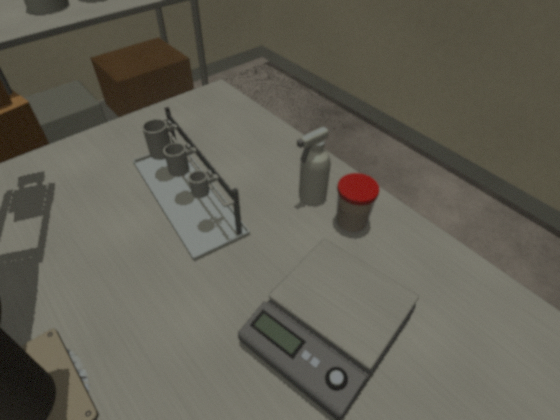

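The top view shows the cups at (105,245) large, (158,249) medium and (208,252) small. The platter is around (365,222), the tare key at (405,269), the bottle at (246,138) and the tub at (300,135). The side view agrees, with the large cup at the far end of the rack.

```bash
cat > m.py <<'E'
from h import *
from scipy.optimize import least_squares
t=np.load("top.npz");P=t["P"];s=np.load("side.npz")["P"]
def rect(m):
    q=P[m][:,:2].astype(np.float32); r=cv2.minAreaRect(q); return [np.round(r[0],1).tolist(),np.round(r[1],1).tolist(),round(r[2],2),len(q)]
v,u=np.mgrid[:420,:560]; Z=P[...,2]
def box(a,b,c,d): return (u>=a)&(u<=c)&(v>=b)&(v<=d)
print("table z",np.nanmedian(Z[300:330,430:520]))
m=box(305,170,425,300)&(Z>69)&(Z<79); print("platter",rect(m),np.median(Z[m]))
m=box(80,195,260,290)&(Z>7)&(Z<21); print("tray",rect(m),np.median(Z[m]))
for n,(cu,cv,r) in dict(L=(105,245,62),M=(158,249,52),S=(208,252,42)).items():
    m=box(cu-22,cv-22,cu+22,cv+22)&(Z>152)&(Z<168)
    q=P[m]; c0=P[cv,cu][:2]
    print(n,len(q),"c0",c0,"z",np.nanmedian(q[:,2]),np.percentile(q[:,2],[5,95]))
    f=lambda x:np.hypot(q[:,0]-x[0],q[:,1]-x[1])-(r/2-1.5)
    R=least_squares(f,np.nanmean(q,0)[:2],loss="soft_l1",f_scale=2); print("  top rim",R.x,np.median(abs(R.fun)))
    # side: outer wall
    S=s.reshape(-1,3); S=S[np.isfinite(S[:,0])]
    S=S[(np.hypot(*(S[:,:2]-R.x).T)<r/2+12)&(S[:,2]>115)&(S[:,2]<157)]
    f=lambda x:np.hypot(S[:,0]-x[0],S[:,1]-x[1])-r/2
    Q=least_squares(f,R.x,loss="soft_l1",f_scale=1.5); print("  side",Q.x,len(S),np.median(abs(Q.fun)))
im=t["im"]; 
m=box(390,255,420,285)&(im.min(-1)>110); print("key px",u[m].mean(),v[m].mean(),m.sum(),np.nanmean(P[m],0),np.nanpercentile(Z[m],[5,50,95]))
print("bar",[np.round(P[y,x]) .tolist() for y,x in((217,85),(226,160),(235,243))])
for n,b in dict(bottle=(225,115,265,165),tub=(275,110,325,165)).items():
    m=box(*b)&(Z>60); print(n,np.nanmin(P[m],0),np.nanmax(P[m],0))
np.set_printoptions(suppress=True)
cv2.imwrite("pics/crop.png",cv2.resize(np.hstack([np.clip(im[195:290,75:255]*1.8,0,255).astype(np.uint8)])[...,::-1],None,fx=4,fy=4,interpolation=cv2.INTER_CUBIC))
E
python3 m.py
```

```text
table z 0.41898101181800484
platter [[549.2, -240.5], [244.5, 234.1], 10.59, 6645] 73.95708486395847
tray [[520.6, 266.4], [239.7, 460.1], 1.85, 766] 11.794345256290171
L 206 c0 [518.34291277 424.18859157] z 157.8336502730274 [152.93717148 162.10749945]
  top rim [519.85694517 394.36612185] 1.3686310167606504
  side [520.66890627 394.6386085 ] 578 1.5147919585055956
M 163 c0 [507.85870233 284.38424542] z 158.37141795652792 [152.77942883 162.34055548]
  top rim [510.81607812 274.92485002] 1.435256971168414
  side [511.92604533 274.21707239] 516 1.6474997263239146
S 130 c0 [500.4472564  155.75509081] z 158.92451693176747 [152.93234818 162.55926877]
  top rim [501.70354861 155.40527625] 1.8491172026725398
  side [504.00428758 154.56714834] 437 2.402550105082028
key px nan nan 0 [nan nan nan] nan
bar [[588.0, 450.0, 132.0], [564.0, 266.0, 144.0], [541.0, 69.0, 126.0]]
bottle [716.03237151  24.11788342  60.08232241] [811.5203122   98.48554763 213.79451554]
tub [ 737.58167631 -118.38786026   60.24889468] [833.44567437 -24.88235903 131.63288414]m.py:23: RuntimeWarning: Mean of empty slice.
  m=box(390,255,420,285)&(im.min(-1)>110); print("key px",u[m].mean(),v[m].mean(),m.sum(),np.nanmean(P[m],0),np.nanpercentile(Z[m],[5,50,95]))
  ret = ret.dtype.type(ret / rcount)
m.py:23: RuntimeWarning: Mean of empty slice
  m=box(390,255,420,285)&(im.min(-1)>110); print("key px",u[m].mean(),v[m].mean(),m.sum(),np.nanmean(P[m],0),np.nanpercentile(Z[m],[5,50,95]))
  return np.nanmean(a, axis, out=out, keepdims=keepdims)
```

View pics/crop.png

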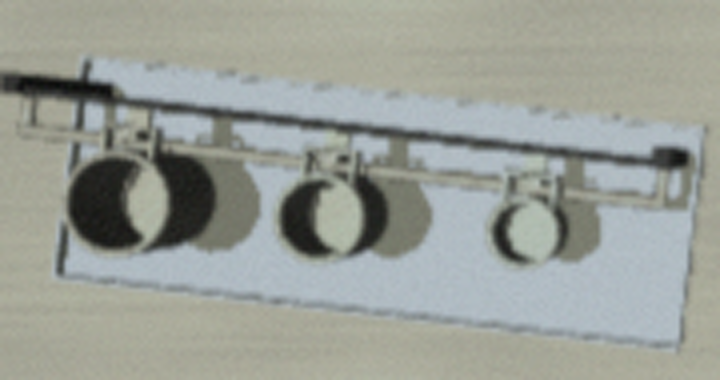

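The crop confirms that the straps point to the bar. Cup fits from the two views agree to about 1–2 mm for the large cup. Next I refine the scale and key by colour, and work out the first move.

```bash
cat > m2.py <<'E'
from h import *
t=np.load("top.npz");P=t["P"];im=t["im"]
g=im.min(-1); v,u=np.mgrid[:420,:560]
print(g[190:300:8,365].tolist(), g[258:280:2,405].tolist(), g[269,394:417:2].tolist())
m=((u>305)&(u<425)&(v>170)&(v<300)&(abs(P[...,2]-74)<5)&(g>100)).astype(np.uint8)
m=cv2.morphologyEx(m,cv2.MORPH_OPEN,np.ones((5,5)))
q=P[m>0]; print("platter",cv2.minAreaRect(q[:,:2].astype(np.float32)),q.mean(0),len(q))
# key: bright blob near (405,269)
mm=((np.hypot(u-405,v-269)<6.5)&(g>90)); q=P[mm]; print("key",mm.sum(),u[mm].mean(),v[mm].mean(),q.mean(0),np.median(q,0),q[:,2].std())
S=np.load("side.npz"); gs=S["im"].min(-1); ms=((np.hypot(u-337,v-377)<11)&(gs>100)); q=S["P"][ms]; print("key side",ms.sum(),u[ms].mean(),v[ms].mean(),np.median(q,0),q.mean(0))
from workcell import telemetry
s=telemetry.observe();R=s["ee_rot"]
d=np.array([520.3,394.5,205])-s["tool_pos"]; print("delta tool",R.T@d, s["tool_pos"])
E
python3 m2.py
```

```text
[95, 95, 91, 96, 96, 98, 96, 96, 94, 37, 28, 39, 57, 82] [59, 45, 16, 43, 94, 97, 96, 96, 26, 46, 56] [56, 53, 17, 21, 84, 97, 99, 97, 55, 38, 54, 55]
platter ((0.0, 0.0), (0.0, 0.0), 0.0) [nan nan nan] 0
key 36 405.6666666666667 268.77777777777777 [ 452.53842293 -338.54684128   70.01713391] [ 451.85138287 -338.74471497   70.38214252] 1.9980831246803252
key side 134 336.0970149253731 376.9925373134328 [nan nan nan] [nan nan nan]
delta tool [  12.73350369 -360.21951442  -54.84431125] [198.62002202 565.64055403 217.69022047]m2.py:7: RuntimeWarning: Mean of empty slice.
  q=P[m>0]; print("platter",cv2.minAreaRect(q[:,:2].astype(np.float32)),q.mean(0),len(q))
  ret = um.true_divide(
```

{"fn": "step_arm", "kwargs": {"increments": [{"hand":1,"delta_pos":[0,-45,-7],"twist":-0.2},{"hand":1,"delta_pos":[0,-90,-14],"twist":-0.4},{"hand":1,"delta_pos":[0,-135,-21],"twist":-0.6},{"hand":1,"delta_pos":[0,-180,-27],"twist":-0.8},{"hand":1,"delta_pos":[0,-225,-34],"twist":-1.0},{"hand":1,"delta_pos":[0,-270,-41],"twist":-1.26},{"hand":1,"delta_pos":[0,-315,-48],"twist":-1.26},{"hand":1,"delta_pos":[0,-345,-53],"twist":-1.26},{"hand":1,"delta_pos":[0,-360,-55],"twist":-1.26},{"hand":1,"delta_pos":[0,-360,-55],"twist":-1.26},{"hand":1,"delta_pos":[0,-360,-55],"twist":-1.26}]}}

```text
clock: 1.48
tool_pos: [519.2, 395.7, 218.5]
ee_rot: [[-0.001, -0.993, 0.117], [0.0, 0.117, 0.993], [-1.0, 0.001, 0.0]]
force: [-0.1, 1.0, -0.4]
grip_width: 93.3
```

```bash
cat > m3.py <<'E'
from h import *
t=np.load("top.npz");P=t["P"];g=t["im"].min(-1); v,u=np.mgrid[:420,:560]
m=((u>305)&(u<425)&(v>170)&(v<300)&(abs(P[...,2]-74)<6)&(g>80)).astype(np.uint8)
n,l,st,c=cv2.connectedComponentsWithStats(cv2.morphologyEx(m,cv2.MORPH_OPEN,np.ones((5,5))))
k=1+st[1:,4].argmax(); q=P[l==k]; print("platter",cv2.minAreaRect(q[:,:2].astype(np.float32)),q.mean(0),len(q))
s=telemetry.observe(); R=s["ee_rot"]; print(s["tool_pos"],R.round(3).tolist(),s["force"])
print("yaw z",np.degrees(np.arctan2(R[1,2],R[0,2])),"delta",R.T@(np.array([520.3,394.5,116])-s["tool_pos"]))
d=get_image("wrist"); Pw=cloud(d); q=Pw.reshape(-1,3); q=q[np.isfinite(q[:,0])]
q=q[(abs(q[:,2]-160)<6)&(np.hypot(q[:,0]-520,q[:,1]-394)<50)]
q=q[np.hypot(*(q[:,:2]-[520.3,394.5]).T)<34]; print("wrist rim",len(q),q.mean(0) if len(q) else"", cv2.minEnclosingCircle(q[:,:2].astype(np.float32)) if len(q) else "")
cv2.imwrite("pics/wrist1.png",np.clip(d["image"]*1.5,0,255).astype(np.uint8)[...,::-1])
E
python3 m3.py
```

```text
platter ((577.1381225585938, -236.8148956298828), (185.08358764648438, 230.58203125), 10.616809844970703) [ 576.29230155 -236.65212064   74.02686245] 6342
[519.22346112 395.69020957 218.49834195] [[-0.001, -0.993, 0.117], [0.0, 0.117, 0.993], [-1.0, 0.001, 0.0]] [-0.09518866  1.03933926 -0.38469058]
yaw z 83.30138778113151 delta [102.49749632  -1.27347222  -1.06167447]
wrist rim 1924 [520.13945392 396.60613125 158.92435858] ((520.05859375, 396.3853759765625), 32.158775329589844)
```

View pics/wrist1.png

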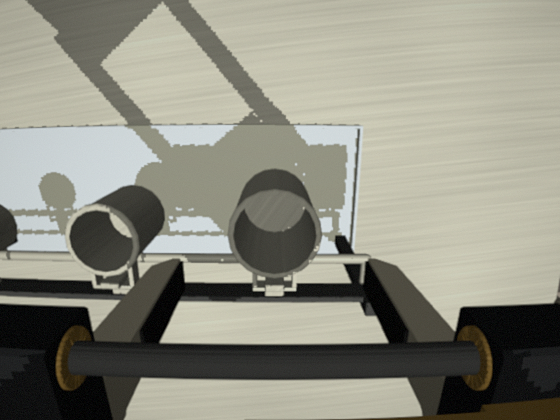

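The wrist view shows the large cup centred between the fingers at (275,230), and its rim fit agrees with the earlier ones to 2 mm. Now I descend and grip.

{"fn": "step_arm", "kwargs": {"increments": [{"hand":1,"delta_pos":[20,-1,0],"twist":0},{"hand":1,"delta_pos":[40,-1,0],"twist":0},{"hand":1,"delta_pos":[60,-1,0],"twist":0},{"hand":1,"delta_pos":[80,-1,0],"twist":0},{"hand":1,"delta_pos":[95,-1,0],"twist":0},{"hand":1,"delta_pos":[102,-1,0],"twist":0},{"hand":1,"delta_pos":[102,-1,0],"twist":0},{"hand":0.45,"delta_pos":[102,-1,0],"twist":0},{"hand":0.3,"delta_pos":[102,-1,0],"twist":0},{"hand":0.1,"delta_pos":[102,-1,0],"twist":0},{"hand":0.1,"delta_pos":[102,-1,0],"twist":0},{"hand":0.1,"delta_pos":[102,-1,0],"twist":0}], "newtons": 20}}

```text
clock: 3.02
tool_pos: [521.3, 395.1, 117.1]
ee_rot: [[0.0, -0.993, 0.117], [0.001, 0.117, 0.993], [-1.0, -0.0, 0.001]]
force: [-0.4, 1.7, 1.2]
grip_width: 62.2
```

Width is 62.2 mm, so the cup is gripped. Lift straight up.

{"fn": "step_arm", "kwargs": {"increments": [{"hand":0.1,"delta_pos":[0,0,0],"twist":0},{"hand":0.1,"delta_pos":[-8,0,0],"twist":0},{"hand":0.1,"delta_pos":[-18,0,0],"twist":0},{"hand":0.1,"delta_pos":[-28,0,0],"twist":0},{"hand":0.1,"delta_pos":[-45,0,0],"twist":0},{"hand":0.1,"delta_pos":[-65,0,0],"twist":0},{"hand":0.1,"delta_pos":[-85,0,0],"twist":0},{"hand":0.1,"delta_pos":[-105,0,0],"twist":0},{"hand":0.1,"delta_pos":[-120,0,0],"twist":0},{"hand":0.1,"delta_pos":[-125,0,0],"twist":0},{"hand":0.1,"delta_pos":[-125,0,0],"twist":0}]}}

```text
clock: 4.4
tool_pos: [521.3, 394.8, 241.6]
ee_rot: [[-0.0, -0.993, 0.118], [-0.0, 0.118, 0.993], [-1.0, 0.0, -0.0]]
force: [-0.5, -0.1, -2.1]
grip_width: 61.6
```

```bash
python3 - <<'E'
from h import *
s=telemetry.observe(); R=s["ee_rot"]; print(s["tool_pos"],s["force"],s["joint_pos"].round(2),s["grip_width"])
print(R.T@(np.array([577,-236.8,242])-s["tool_pos"]))
d=get_image("side"); cv2.imwrite("pics/side1.png",np.clip(d["image"]*1.5,0,255).astype(np.uint8)[...,::-1])
E
```

```text
[521.28558753 394.78194382 241.59756479] [-0.46698107 -0.0983113  -2.07133395] [ 0.57  0.27  1.29 -0.    1.58 -0.88] 61.624125086549576
[-3.72113155e-01 -1.29610010e+02 -6.20645725e+02]
```

View pics/side1.png

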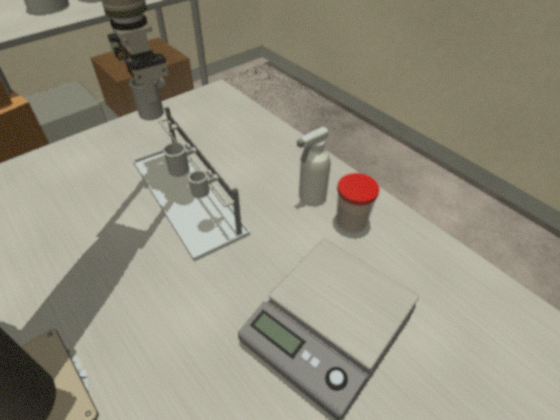

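The cup is held clear at (148,98), and the other two are still hanging at (176,158) and (200,185). Carry it high over to the scale.

{"fn": "step_arm", "kwargs": {"increments": [{"hand":0.1,"delta_pos":[0,-3,-15],"twist":0},{"hand":0.1,"delta_pos":[0,-9,-45],"twist":-0.1},{"hand":0.1,"delta_pos":[0,-17,-80],"twist":-0.2},{"hand":0.1,"delta_pos":[0,-25,-120],"twist":-0.4},{"hand":0.1,"delta_pos":[0,-33,-160],"twist":-0.5},{"hand":0.1,"delta_pos":[0,-42,-200],"twist":-0.6},{"hand":0.1,"delta_pos":[0,-50,-240],"twist":-0.7},{"hand":0.1,"delta_pos":[0,-59,-280],"twist":-0.8},{"hand":0.1,"delta_pos":[0,-67,-320],"twist":-0.9},{"hand":0.1,"delta_pos":[0,-73,-350],"twist":-1.0},{"hand":0.1,"delta_pos":[0,-77,-370],"twist":-1.0},{"hand":0.1,"delta_pos":[0,-77,-370],"twist":-1.0}]}}

```text
clock: 5.95
tool_pos: [553.9, 16.9, 241.2]
ee_rot: [[-0.001, -0.999, -0.054], [-0.0, -0.054, 0.999], [-1.0, 0.001, -0.0]]
force: [-0.5, 0.2, -2.3]
grip_width: 61.9
```

```bash
python3 - <<'E'
from h import *
s=telemetry.observe(); R=s["ee_rot"]; print(s["tool_pos"],s["force"],s["joint_pos"].round(2),s["grip_width"])
print(R.T@(np.array([577,-236.8,242])-s["tool_pos"]),100.6-np.degrees(np.arctan2(R[1,2],R[0,2])))
E
```

```text
[553.90782861  16.85727551 241.24340536] [-0.46202834  0.15688747 -2.31697983] [-0.06 -0.    1.58 -0.    1.56 -1.69] 61.87141161532882
[  -0.75378701   -9.36784976 -254.53390625] 7.50617387162319
```

{"fn": "step_arm", "kwargs": {"increments": [{"hand":0.1,"delta_pos":[0,-1,-15],"twist":-0.1},{"hand":0.1,"delta_pos":[0,-2,-45],"twist":-0.2},{"hand":0.1,"delta_pos":[0,-3,-80],"twist":-0.3},{"hand":0.1,"delta_pos":[0,-4,-120],"twist":-0.4},{"hand":0.1,"delta_pos":[0,-6,-160],"twist":-0.5},{"hand":0.1,"delta_pos":[0,-7,-195],"twist":-0.6},{"hand":0.1,"delta_pos":[0,-8,-225],"twist":-0.7},{"hand":0.1,"delta_pos":[0,-9,-245],"twist":-0.75},{"hand":0.1,"delta_pos":[0,-9,-254],"twist":-0.75},{"hand":0.1,"delta_pos":[0,-9,-254],"twist":-0.75},{"hand":0.1,"delta_pos":[0,-9,-254],"twist":-0.75}]}}

```text
clock: 7.32
tool_pos: [577.7, -233.8, 241.7]
ee_rot: [[0.0, -0.982, -0.187], [0.0, -0.187, 0.982], [-1.0, -0.0, 0.0]]
force: [0.2, 0.1, -2.5]
grip_width: 62.0
```

```bash
python3 - <<'E'
from h import *
s=telemetry.observe(); R=s["ee_rot"]; print(s["tool_pos"],s["force"],s["joint_pos"].round(2),s["grip_width"])
print(R.T@(np.array([577,-236.8,120])-s["tool_pos"]),100.6-np.degrees(np.arctan2(R[1,2],R[0,2])))
d=get_image("side"); P=cloud(d);q=P.reshape(-1,3);q=q[np.isfinite(q[:,0])]
q=q[(np.hypot(*(q[:,:2]-s["tool_pos"][:2]).T)<45)&(q[:,2]>150)&(q[:,2]<290)]
a=q[q[:,2]<235]; print("cup bottom z",np.percentile(a[:,2],[0,1,3]),len(a))
cv2.imwrite("pics/side2.png",np.clip(d["image"]*1.5,0,255).astype(np.uint8)[...,::-1])
E
```

```text
[ 577.70784097 -233.76694804  241.70264019] [ 0.23053578  0.10726997 -2.46684109] [-0.47  0.18  1.39  0.    1.57 -2.23] 62.02043783843589
[121.70148378   1.27494053  -2.8907515 ] -0.1887298855063051
cup bottom z [197.02349224 198.38157208 198.93756772] 542
```

View pics/side2.png

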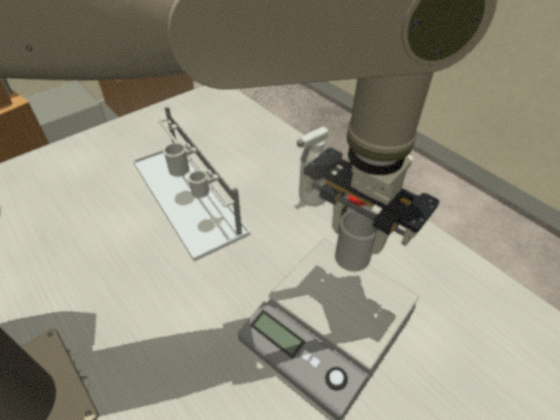

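The cup is upright over the platter at (355,245). I lower to just above it, then creep down.

{"fn": "step_arm", "kwargs": {"increments": [{"hand":0.1,"delta_pos":[10,1,-3],"twist":0},{"hand":0.1,"delta_pos":[30,1,-3],"twist":0},{"hand":0.1,"delta_pos":[55,1,-3],"twist":0},{"hand":0.1,"delta_pos":[80,1,-3],"twist":0},{"hand":0.1,"delta_pos":[98,1,-3],"twist":0},{"hand":0.1,"delta_pos":[108,1,-3],"twist":0},{"hand":0.1,"delta_pos":[112,1,-3],"twist":0},{"hand":0.1,"delta_pos":[115,1,-3],"twist":0},{"hand":0.1,"delta_pos":[116,1,-3],"twist":0},{"hand":0.1,"delta_pos":[116,1,-3],"twist":0}]}}

```text
clock: 8.62
tool_pos: [577.4, -238.1, 126.2]
ee_rot: [[0.001, -0.982, -0.186], [-0.0, -0.186, 0.982], [-1.0, -0.001, -0.001]]
force: [0.0, 0.8, -1.9]
grip_width: 61.8
```

{"fn": "step_arm", "kwargs": {"increments": [{"hand":0.1,"delta_pos":[0.5,0,0],"twist":0},{"hand":0.1,"delta_pos":[1,0,0],"twist":0},{"hand":0.1,"delta_pos":[1.5,0,0],"twist":0},{"hand":0.1,"delta_pos":[2,0,0],"twist":0},{"hand":0.1,"delta_pos":[2,0,0],"twist":0}]}}

```text
clock: 9.25
tool_pos: [577.1, -237.9, 123.6]
ee_rot: [[-0.0, -0.982, -0.186], [0.0, -0.186, 0.982], [-1.0, 0.0, 0.0]]
force: [0.0, 0.1, -2.4]
grip_width: 61.9
```

{"fn": "step_arm", "kwargs": {"increments": [{"hand":0.1,"delta_pos":[0.5,0,0],"twist":0},{"hand":0.1,"delta_pos":[1,0,0],"twist":0},{"hand":0.1,"delta_pos":[1.5,0,0],"twist":0},{"hand":0.1,"delta_pos":[1.5,0,0],"twist":0}]}}

```text
clock: 9.75
tool_pos: [577.1, -237.9, 122.1]
ee_rot: [[-0.0, -0.982, -0.186], [0.0, -0.186, 0.982], [-1.0, 0.0, 0.0]]
force: [-0.6, -0.2, -2.2]
grip_width: 61.8
```

{"fn": "step_arm", "kwargs": {"increments": [{"hand":0.1,"delta_pos":[0.5,0,0],"twist":0},{"hand":0.1,"delta_pos":[1,0,0],"twist":0},{"hand":0.1,"delta_pos":[1,0,0],"twist":0}]}}

```text
clock: 10.12
tool_pos: [577.2, -237.9, 121.3]
ee_rot: [[0.0, -0.982, -0.186], [-0.0, -0.186, 0.982], [-1.0, -0.0, -0.0]]
force: [-0.3, -0.2, -0.1]
grip_width: 61.8
```

The force went from −2.2 to −0.1 N, so the platter now carries the cup. Open gently.

{"fn": "step_arm", "kwargs": {"increments": [{"hand":0.1,"delta_pos":[0.4,0,0],"twist":0},{"hand":0.34,"delta_pos":[0.4,0,0],"twist":0},{"hand":0.38,"delta_pos":[0.4,0,0],"twist":0},{"hand":0.5,"delta_pos":[0.4,0,0],"twist":0},{"hand":0.7,"delta_pos":[0.4,0,0],"twist":0},{"hand":1,"delta_pos":[0.4,0,0],"twist":0},{"hand":1,"delta_pos":[0.4,0,0],"twist":0},{"hand":1,"delta_pos":[0.4,0,0],"twist":0},{"hand":1,"delta_pos":[0.4,0,0],"twist":0}], "newtons": 10}}

```text
clock: 11.25
tool_pos: [577.1, -237.9, 120.7]
ee_rot: [[0.0, -0.982, -0.186], [-0.0, -0.186, 0.982], [-1.0, -0.0, -0.0]]
force: [-0.1, -0.1, -0.7]
grip_width: 93.1
```

{"fn": "step_arm", "kwargs": {"increments": [{"hand":1,"delta_pos":[-10,0,0],"twist":0},{"hand":1,"delta_pos":[-30,0,0],"twist":0},{"hand":1,"delta_pos":[-55,0,0],"twist":0},{"hand":1,"delta_pos":[-80,0,0],"twist":0},{"hand":1,"delta_pos":[-105,0,0],"twist":0},{"hand":1,"delta_pos":[-120,0,0],"twist":0},{"hand":1,"delta_pos":[-120,0,0],"twist":0}]}}

```text
clock: 12.12
tool_pos: [578.1, -238.4, 243.1]
ee_rot: [[0.003, -0.982, -0.186], [-0.002, -0.186, 0.982], [-1.0, -0.003, -0.002]]
force: [-0.9, -0.5, -1.3]
grip_width: 92.8
```

```bash
cat > m4.py <<'E'
from h import *
from scipy.optimize import least_squares
s=telemetry.observe(); R=s["ee_rot"]; print(s["tool_pos"],s["force"])
d=get_image("side"); P=cloud(d);q=P.reshape(-1,3);q=q[np.isfinite(q[:,0])]
def c(lo,hi):
    a=q[(np.hypot(*(q[:,:2]-[577,-238]).T)<45)&(q[:,2]>lo)&(q[:,2]<hi)]
    f=lambda x:np.hypot(a[:,0]-x[0],a[:,1]-x[1])-31
    r=least_squares(f,[577,-238],loss="soft_l1",f_scale=1.5); return r.x,len(a)
print("cup low/high",c(85,115),c(125,155))
a=q[(np.hypot(*(q[:,:2]-[577,-238]).T)<40)&(q[:,2]<185)]; print("rim z",np.percentile(a[:,2],[97,99]))
g=d["image"].min(-1); v,u=np.mgrid[:420,:560]; m=(np.hypot(u-336,v-377)<11)&(g>100)
k=P[m]; print("key side",m.sum(),np.nanmedian(k,0),np.nanmean(k,0))
print("to key, z=110", R.T@(np.array([452,-338.5,130])-s["tool_pos"]))
cv2.imwrite("pics/side3.png",np.clip(d["image"]*1.5,0,255).astype(np.uint8)[...,::-1])
E
python3 m4.py
```

```text
[ 578.05115811 -238.3645603   243.08999599] [-0.85039673 -0.4922551  -1.26604854]
cup low/high (array([ 576.09956143, -237.87629565]), 424) (array([ 575.71723834, -238.09753759]), 607)
rim z [165.5397702 166.1524318]
key side 150 [ 453.36131027 -338.18577751   69.90441154] [ 453.52711504 -338.04653246   69.58135457]
to key, z=110 [112.84275011 142.84004436 -74.62294159]
```

View pics/side3.png

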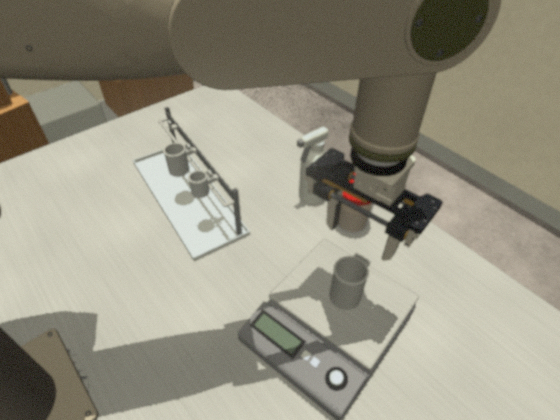

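The cup stands upright at (348,282), with its axis about 1.5 mm from the platter's middle. Both views put the key at about (453, −338, 70). Next I go above the key with the fingers shut.

{"fn": "step_arm", "kwargs": {"increments": [{"hand":0.5,"delta_pos":[0,20,-10],"twist":0},{"hand":0,"delta_pos":[0,50,-26],"twist":0},{"hand":-0.5,"delta_pos":[0,80,-42],"twist":0},{"hand":-1,"delta_pos":[0,110,-58],"twist":0},{"hand":-1,"delta_pos":[0,130,-69],"twist":0},{"hand":-1,"delta_pos":[0,142,-74],"twist":0},{"hand":-1,"delta_pos":[40,142,-74],"twist":0},{"hand":-1,"delta_pos":[90,142,-74],"twist":0},{"hand":-1,"delta_pos":[130,142,-74],"twist":0},{"hand":-1,"delta_pos":[150,142,-74],"twist":0},{"hand":-1,"delta_pos":[154,142,-74],"twist":0},{"hand":-1,"delta_pos":[154,142,-74],"twist":0}]}}

```text
clock: 13.68
tool_pos: [452.1, -337.7, 88.1]
ee_rot: [[0.001, -0.982, -0.187], [-0.001, -0.187, 0.982], [-1.0, -0.001, -0.001]]
force: [-0.0, -0.0, 0.4]
grip_width: 0.8
```

```bash
python3 - <<'E'
from h import *
s=telemetry.observe(); R=s["ee_rot"]; print(s["tool_pos"],s["force"],s["grip_width"])
print(R.T@(np.array([453,-338.3,70])-s["tool_pos"]))
d=get_image("side"); cv2.imwrite("pics/side4.png",cv2.resize(np.clip(d["image"][180:]*1.5,0,255).astype(np.uint8)[...,::-1],None,fx=1.4,fy=1.4))
E
```

```text
[ 452.09597946 -337.71108763   88.05999276] [-0.0072865  -0.03550316  0.41804914] 0.7801050278977958
[18.06179428 -0.76003078 -0.72204588]
```

View pics/side4.png

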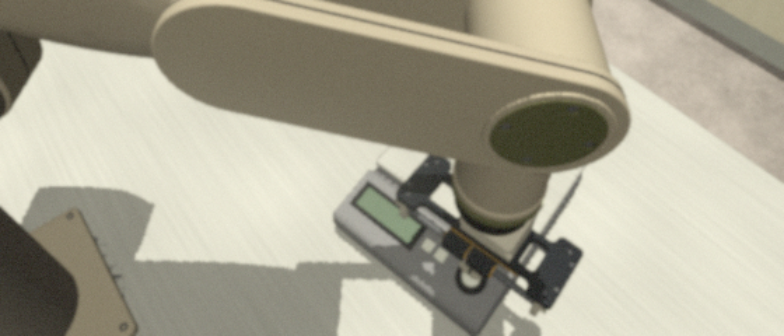

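The side view shows the shut fingertips over the white key at (470,275). I press in small steps and watch the force.

{"fn": "step_arm", "kwargs": {"increments": [{"hand":-1,"delta_pos":[6,-0.5,-0.5],"twist":0},{"hand":-1,"delta_pos":[12,-0.5,-0.5],"twist":0},{"hand":-1,"delta_pos":[15,-0.5,-0.5],"twist":0},{"hand":-1,"delta_pos":[17,-0.5,-0.5],"twist":0},{"hand":-1,"delta_pos":[18,-0.5,-0.5],"twist":0},{"hand":-1,"delta_pos":[19,-0.5,-0.5],"twist":0},{"hand":-1,"delta_pos":[19,-0.5,-0.5],"twist":0}]}}

```text
clock: 14.6
tool_pos: [452.3, -337.6, 68.0]
ee_rot: [[0.001, -0.982, -0.186], [-0.0, -0.186, 0.982], [-1.0, -0.0, -0.0]]
force: [1.5, 2.0, 3.5]
grip_width: 0.3
```

{"fn": "step_arm", "kwargs": {"increments": [{"hand":-1,"delta_pos":[1,0,0],"twist":0},{"hand":-1,"delta_pos":[2,0,0],"twist":0},{"hand":-1,"delta_pos":[3,0,0],"twist":0},{"hand":-1,"delta_pos":[3,0,0],"twist":0}]}}

```text
clock: 15.1
tool_pos: [452.5, -337.8, 66.0]
ee_rot: [[0.001, -0.982, -0.187], [-0.001, -0.187, 0.982], [-1.0, -0.001, -0.001]]
force: [-0.8, 3.8, 11.9]
grip_width: 0.4
```

{"fn": "step_arm", "kwargs": {"increments": [{"hand":-1,"delta_pos":[0.7,0,0],"twist":0},{"hand":-1,"delta_pos":[1.2,0,0],"twist":0},{"hand":-1,"delta_pos":[1.2,0,0],"twist":0}]}}

```text
clock: 15.48
tool_pos: [452.6, -337.8, 65.7]
ee_rot: [[0.001, -0.982, -0.187], [-0.001, -0.187, 0.982], [-1.0, -0.001, -0.001]]
force: [-4.8, 7.1, 19.6]
grip_width: 0.5
```

The key hits a hard stop about 4.5–5 mm below its rest height, with force rising to 20 N, so it is fully down. Retract.

{"fn": "step_arm", "kwargs": {"increments": [{"hand":-1,"delta_pos":[-3,0,0],"twist":0},{"hand":-1,"delta_pos":[-10,0,0],"twist":0},{"hand":-1,"delta_pos":[-40,0,0],"twist":0},{"hand":-1,"delta_pos":[-90,0,0],"twist":0},{"hand":-1,"delta_pos":[-140,0,0],"twist":0},{"hand":-1,"delta_pos":[-180,0,0],"twist":0},{"hand":-1,"delta_pos":[-200,20,30],"twist":0},{"hand":-1,"delta_pos":[-200,40,80],"twist":0},{"hand":-1,"delta_pos":[-200,60,130],"twist":0},{"hand":-1,"delta_pos":[-200,70,170],"twist":0},{"hand":-1,"delta_pos":[-200,70,190],"twist":0},{"hand":-1,"delta_pos":[-200,70,190],"twist":0}]}}

```text
clock: 16.98
tool_pos: [348.1, -163.4, 263.7]
ee_rot: [[0.001, -0.982, -0.188], [-0.001, -0.188, 0.982], [-1.0, -0.0, -0.001]]
force: [0.1, -0.4, 0.4]
grip_width: 0.5
```

```bash
sed -i 's/side3/side5/' m4.py; python3 m4.py; python3 - <<'E'
from h import *
d=get_image("top");P=cloud(d);P0=np.load("top.npz")["P"];g=d["image"].min(-1);v,u=np.mgrid[:420,:560]
m=(np.hypot(u-405,v-269)<6.5)&(g>90); print("key top",m.sum(),np.nanmedian(P[m],0))
for n,(a,b,c,e) in dict(M=(136,227,180,271),S=(186,230,230,274),bottle=(225,115,265,165),tub=(275,110,325,165)).items():
    r=[np.nanmean(X[b:e,a:c][X[b:e,a:c,2]>100],0).round(1) for X in(P0,P)]; print(n,r)
E
```

```text
[ 348.09410051 -163.41748215  263.68799442] [ 0.08758185 -0.35626671  0.44799958]
cup low/high (array([ 576.03724108, -237.88336381]), 423) (array([ 575.89744319, -238.23936673]), 620)
rim z [165.58496651 166.35685459]
key side 151 [ 453.54568949 -338.22103341   69.73005111] [ 453.43759529 -338.08872555   69.66775741]
to key, z=110 [ 133.86434848  -69.08892932 -191.38928891]
key top 40 [ 452.00474663 -338.58840097   70.25233148]
M [array([524.6, 273.1, 136.7]), array([524.5, 273.3, 136.8])]
S [array([516.8, 155.3, 133.8]), array([516.7, 155.3, 133.7])]
bottle [array([765.5,  58.1, 167.9]), array([765.4,  57.9, 168. ])]
tub [array([785.1, -71.5, 123.5]), array([785.1, -71.5, 123.5])]
```

View pics/side5.png

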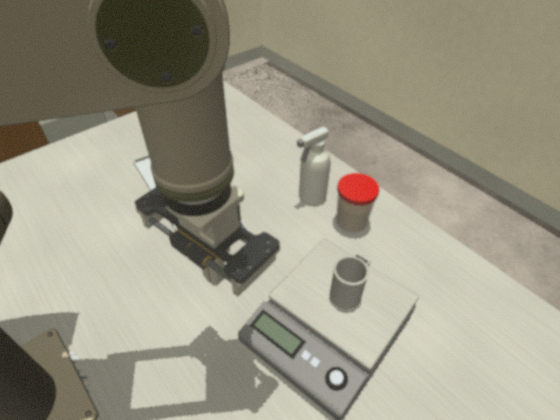

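The cup stands at (348,283), the key at (336,377) is up again and the arm is clear of everything. Handing in.

```bash
python3 -c "
from workcell import ticket
print(ticket.close_job())"
```

```text
the job is handed in; nothing more can be done
None
```

I lifted the largest cup off its hook, stood it upright in the middle of the platter and let go. I then pressed the tare key and let it come back up. The job was handed in at about 17 s of the 50 s; no verdict is reported.

- **Cup:** its axis is about 1.5 mm from the measured middle of the platter. The low and high circle fits agree within about 0.4 mm, so it stands upright.
- **Tare key:** I can't read the joint itself. I pressed until it hit a hard stop about 4.5–5 mm down, with about 20 N on the tool. Both cameras then showed it back at its starting height of about 70 mm.
- **Other things:** the medium and small cups, the spray bottle and the tub are within 0.2 mm of where they were at the start. The arm is clear of everything.
- **Disagreement:** the side camera puts the cup's rim at about 166 mm, where 164 mm was expected. That is within the 2 mm calibration. No other check failed.

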